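Put the gem appraiser's instruments back in their spring clips

ROBOT

A 6-joint arm with a two-finger parallel gripper is mounted at the origin on the work surface. World frame = base frame: x ahead of the robot, y to its left, z up, the work surface at z = 0. Lengths are in m, angles in degrees, forces in N, time in s.
With the tool pointing down it reaches from about 0.25 to 0.725 m from the base axis. Payload 9.7 kg.
Tool frame: the origin (TCP) lies between the finger pads; the fingertips stand 19 mm ahead of it and the grasp point (between the pads) is the TCP; z points along the fingers, y is the line along which they close (so a half turn about z gives the same grasp; the last joint's range is limited). The gripper opens to 85 mm and grips with 20 to 120 N. Pads are 22 mm wide; open, the fingers measure 114 mm over their backs; the gripper's body (76 mm by 85 mm) begins 54 mm behind the grasp point. The pads swing forward as they close: fully open they stand 13 mm farther back than shut.
Start: joints at [76.433, 4.979, 10.078, 95.1, 0, 90], TCP at [0.129, 0.535, 0.25] pointing down, gripper open.
Joint ranges: [-179.16, 179.16], [-48.56, 103.87], [-65.8, 70.77], [-126.05, 130.52], [-82.76, 87.17], [-180, 180]. Speed limits (degrees/s): [127.2, 127.2, 147.25, 180, 180, 180].

INTERFACE

Orientations are given as [roll, pitch, yaw] about the fixed x, y, z axes, in that order (R = Rz(yaw) Ry(pitch) Rx(roll)).
In Python, from workcell import telemetry, camera, calibration, workorder gives the robot as it stands.
- The arm moves only by the tool play_rows, never from a script. Its argument "increments" is a list of rows, each a list of 3 entries, a list of its own where there are three numbers: the shift along the tool's x, y, z in mm, then the turn, a rotation vector about the tool's x, y, z in degrees, then the closure, from 0 (fully open) to 1 (shut). In form: [[[x, y, z], [ax, ay, az], jaw], ...]. A call has 1 to 20 rows; each row is the pose to reach, as a shift and turn from the pose commanded when the call began, along the tool's axes at that moment; what a row does not reach only later rows make up. A row lasts 1/10 s, in which the tool goes at most 50 mm and 8.59 degrees, less where a joint would pass 70% of its speed; a pose out of reach is approached as far as the arm can. A call with a gripper value outside its range is refused whole. The fingers move at their own pace and stop on an object; "grip_force" is the grip in N (left out, the last holds). Time passes only in rows, so rows that repeat a pose let the fingers close. It gives the time, the measured TCP pose, the force, the opening and the grip force at its end, in the units of the state.
- telemetry.get_obs(): the state, without advancing time (a new reading comes with each control period).
- camera(name): name is "side" or "top" or "wrist"; returns (picture, depth): 420x560x3 uint8, red, green, blue; 420x560 float32, m along the optical axis (not along the pixel's ray), 0 where there is no reading.
- calibration(name): a dict with "vertical_fov" (degrees; the focal length in pixels is half the picture's height over the tangent of half this angle, whatever the lens; pixels are square), "cx", "cy" (the principal point, pixels), "k1" (the pictures are not rectified: a ray, as slopes to the right and down, at radius r is drawn at 1 + k1 r^2 times it, then the intrinsics apply), "rvec" (rotation vector, rad) and "tvec" (3), from world to camera coordinates, as OpenCV has them; the wrist camera has in their place "hand_eye" (4x4, takes a point from camera to tool coordinates, whose origin is the TCP and whose axes are the flange's). Camera axes: x right, y down, z forward; pixel columns grow to the right and rows downward; lengths in m; the calibration is good to about 2 mm. A picture is of the moment at which its call begins: read the wrist's pose just before it. calibration takes no time and is no camera call.
- workorder.job_done(): hands the job in; it is judged then, once.
The state is a dict: "time": time; "q": joint angles; "qd": joint speeds; "joint_efforts": joint torques, N m; "ee_pos": TCP position; "tcp_rot": TCP orientation; "wrist_force": force on the tool from outside, world axes, zero at the start; "torque": the same for the moment, N m; "opening": finger opening in m; "grasp_force": force on a finger pad.
Only numpy, scipy, OpenCV 4.12 (cv2) and the standard library are available. Lean on these libraries where they do the work, as an engineer would, in place of code of your own. Each camera call takes 0.05 s, during which the arm holds its last target. There are 200 camera calls.

TASK

Put the instruments away in the clip rack, in any order: press the black penlight into the pair of large blue-tipped clips and the slim brass stone holder into the empty pair of small red-tipped clips, each roughly centred and snapped fully home in both its clips. Lift the loupe up and off its hook and press its round lens barrel down into the middle of the wide single clip until it snaps home, with its handle standing upright. Do not let the loupe fall or knock on the desk, and leave the other things on the desk and in the rack where they are.

Things in the scene. Friction and masses are not known exactly. Their poses are not given: they have to be found in the camera images.
- rack: Clip rack fixed to the desk: wooden base 125 x 245 x 8 mm, two dark steel rails 16 mm wide, tops 26 mm above the desk, centred at x = -40 and 40 mm, open between. Origin on the desk midway between rails; x across the rails (away from robot at yaw 0), y along them. Clips face up. At y = -105 the wide loupe clip; at y = -25, 30, 85 the large, empty small and occupied small pair in any order.
- big_clips: Pair of large clips, one per rail, 80 mm apart. Each is 14 mm long: two upright sprung leaves with blue vinyl-dipped tips over a flat strap, mouth upward, flared 4 mm a side, then round lips 10.6 mm apart (penlight 15 mm). Pressing straight down takes 8 to 13 N: leaves touch 12 to 16 mm above home, give, then snap over; it rests on the straps. Origin midway, on the rail tops; axes as the rack.
- big_clips_seat (a point): Where the penlight's centre lies when fully home in the large clips: midway between the two, 35.5 mm above the desk (9.5 mm over the rail tops). x along the held instrument, y across it, z up.
- small_clips_seat (a point): Where the stone holder's centre lies when fully home in the empty pair of small clips (red-dipped tips, same build, spacing and behaviour as the large pair, lips 6.2 mm apart, 9 to 14 N in all): midway between its two clips, 33 mm above the desk. x along the held instrument, y across it, z up. The identical other small pair already holds the prong pusher.
- loupe_clip_seat (a point): Where the centre of the loupe's lens barrel lies when home in the wide single clip, 40 mm above the desk. The clip is built like the others, 14 mm long, lips 19.6 mm apart (barrel 24 mm), bare steel tips 16 mm above this point, snaps at 7 to 10 N, on a wooden block 30 x 36 mm midway between the two rail lines at the rack's -y end. x along the barrel's axis, y across the mouth, z up.
- penlight: Black penlight with aluminium hexagonal ends, lying on the desk pad: straight round barrel 15 mm diameter, 124 mm long; 142 mm with its ends (15 mm across flats). 42 to 84 g, balanced at mid-length. Origin on its axis at mid-length, 11.5 mm above the desk at the start; x along the axis towards the lens, within 0.35 rad of straight away from the robot base (world x).
- stone_holder: Slim brass pen-shaped stone holder, red hexagonal end cap, thin steel claws, lying on the desk pad: round barrel 10 mm diameter, 124 mm long; 142 mm with hexagonal ends (10 mm across flats), then a thin 20 mm tip. 28 to 56 g. Origin on its axis midway along the barrel, 9 mm above the desk at the start; x along the axis towards the claws, within 0.35 rad of world x.
- loupe: Folding loupe opened out, hanging on the hook, 36 to 58 g. Bottom: black lens barrel, 24 mm diameter, 18 mm long, axis = x. Above it the steel case as handle, flat sides: 20 mm wide in y, 13.6 mm thick in x, from 18 to 58 mm above the barrel's centre. Top: wire bail, 15.6 mm wide, reaching 78 mm. Origin at the barrel's centre, 72.5 mm above the desk when hanging; z towards the bail.
- loupe_grip (a point): Point in the middle of the loupe's handle, 44 mm above the barrel's centre, a good place to hold it: from above, by the two y sides (20 mm apart), with fingers passing either side of the hook's wire. The bail's opening above is 10 mm wide in y, from 58 to 75.7 mm above the barrel's centre. Axes as the loupe's.
- hook_rest (a point): Lowest point of the hook, on the axis of its 4.4 mm wire, 146 mm above the desk, where the bail hangs. Axes as the stand's: the wire comes from the post in +x and its open end is 14 mm farther in -x and 7 mm higher (wire top 155 mm). To free the loupe lift it straight up about 10 mm, carry it at least 30 mm in -x until the bail is past the open end, then go anywhere.
- hook_stand: Small stand fixed to the desk: black round foot 84 mm across, 9 mm brass post, and a wire hook that leaves the post's top in -x at 150 mm height, dips to the hook_rest point 65 mm from the post and turns up to its open end. Nothing on it is higher than 155 mm. Origin on the desk under the post; -x is the way the hook points (towards the robot at yaw 0).
- prong_pusher: Steel prong pusher, 10 mm rod with a wooden palm knob, already in its own pair of small clips in the rack: leave it there. Origin on the rod's axis, midway between its clips.
- tweezers: Steel tweezers, 155 mm long, 8 mm high, on the far edge of the desk pad: leave them. Origin at the underside near mid-length.
- gem_jar: Small round gem jar, 34 mm across, 19 mm high, with a blue stone, on the desk pad beyond the instruments: leave it. Origin under its centre.
- ring_box: Dark blue ring box, 52 x 56 x 42 mm, beyond the rack: leave it. Origin under its centre.
- scoop: Small brass stone scoop, about 85 mm long, 10 mm high, on the desk between the robot and the rack: leave it. Origin under the middle of its bowl.
- desk_pad: White desk pad with black leather edge and corners, 345 x 315 mm, 4 mm thick, fixed on the desk under the penlight and stone holder. Origin on the desk under its centre.
Things that resemble listed ones, but are neither listed nor needed, are in the scene too. What is shaped like the stone_holder but pink is not meant. Leave any turquoise look-alike of the loupe alone.

How it is judged (in metres and radians):
On the way, in this order (a step that is already met when the one before it is completed fails the run):
1. a first of the three instruments is home in its own clip or clips (((x of penlight in the frame of big_clips_seat between -0.014 and 0.014 m and y of penlight in the frame of big_clips_seat between -0.003 and 0.003 m and z of penlight in the frame of big_clips_seat between -0.0025 and 0.0025 m and angle between the x axis of penlight and the x axis of big_clips_seat, either way round below 0.06 rad) or (x of stone_holder in the frame of small_clips_seat between -0.014 and 0.014 m and y of stone_holder in the frame of small_clips_seat between -0.003 and 0.003 m and z of stone_holder in the frame of small_clips_seat between -0.0025 and 0.0025 m and angle between the x axis of stone_holder and the x axis of small_clips_seat, either way round below 0.06 rad) or (x of loupe in the frame of loupe_clip_seat between -0.007 and 0.007 m and y of loupe in the frame of loupe_clip_seat between -0.003 and 0.003 m and z of loupe in the frame of loupe_clip_seat between -0.0025 and 0.0025 m and angle between the x axis of loupe and the x axis of loupe_clip_seat, either way round below 0.12 rad and angle between loupe's own z axis and vertical below 0.35 rad))), for 0.2 s.
2. a second of the three is home as well ((((x of penlight in the frame of big_clips_seat between -0.014 and 0.014 m and y of penlight in the frame of big_clips_seat between -0.003 and 0.003 m and z of penlight in the frame of big_clips_seat between -0.0025 and 0.0025 m and angle between the x axis of penlight and the x axis of big_clips_seat, either way round below 0.06 rad) and (x of stone_holder in the frame of small_clips_seat between -0.014 and 0.014 m and y of stone_holder in the frame of small_clips_seat between -0.003 and 0.003 m and z of stone_holder in the frame of small_clips_seat between -0.0025 and 0.0025 m and angle between the x axis of stone_holder and the x axis of small_clips_seat, either way round below 0.06 rad)) or ((x of penlight in the frame of big_clips_seat between -0.014 and 0.014 m and y of penlight in the frame of big_clips_seat between -0.003 and 0.003 m and z of penlight in the frame of big_clips_seat between -0.0025 and 0.0025 m and angle between the x axis of penlight and the x axis of big_clips_seat, either way round below 0.06 rad) and (x of loupe in the frame of loupe_clip_seat between -0.007 and 0.007 m and y of loupe in the frame of loupe_clip_seat between -0.003 and 0.003 m and z of loupe in the frame of loupe_clip_seat between -0.0025 and 0.0025 m and angle between the x axis of loupe and the x axis of loupe_clip_seat, either way round below 0.12 rad and angle between loupe's own z axis and vertical below 0.35 rad)) or ((x of stone_holder in the frame of small_clips_seat between -0.014 and 0.014 m and y of stone_holder in the frame of small_clips_seat between -0.003 and 0.003 m and z of stone_holder in the frame of small_clips_seat between -0.0025 and 0.0025 m and angle between the x axis of stone_holder and the x axis of small_clips_seat, either way round below 0.06 rad) and (x of loupe in the frame of loupe_clip_seat between -0.007 and 0.007 m and y of loupe in the frame of loupe_clip_seat between -0.003 and 0.003 m and z of loupe in the frame of loupe_clip_seat between -0.0025 and 0.0025 m and angle between the x axis of loupe and the x axis of loupe_clip_seat, either way round below 0.12 rad and angle between loupe's own z axis and vertical below 0.35 rad)))), for 0.2 s.
At the end, for the whole second after the job is handed in: Penlight in the large and stone holder in the empty small clips: axis within 3 mm of the seat (2.5 mm in height), centred within 14 mm, parallel within 0.06 rad. Loupe barrel in the wide clip: same, centred within 7 mm, yaw within 0.12 rad, handle within 0.35 rad of upright. All released, at rest (x of penlight in the frame of big_clips_seat between -0.014 and 0.014 m and y of penlight in the frame of big_clips_seat between -0.003 and 0.003 m and z of penlight in the frame of big_clips_seat between -0.0025 and 0.0025 m and angle between the x axis of penlight and the x axis of big_clips_seat, either way round below 0.06 rad and x of stone_holder in the frame of small_clips_seat between -0.014 and 0.014 m and y of stone_holder in the frame of small_clips_seat between -0.003 and 0.003 m and z of stone_holder in the frame of small_clips_seat between -0.0025 and 0.0025 m and angle between the x axis of stone_holder and the x axis of small_clips_seat, either way round below 0.06 rad and x of loupe in the frame of loupe_clip_seat between -0.007 and 0.007 m and y of loupe in the frame of loupe_clip_seat between -0.003 and 0.003 m and z of loupe in the frame of loupe_clip_seat between -0.0025 and 0.0025 m and angle between the x axis of loupe and the x axis of loupe_clip_seat, either way round below 0.12 rad and angle between loupe's own z axis and vertical below 0.35 rad and linear speed of each of penlight, stone_holder, loupe below 0.02 m/s); the robot touches nothing.
It fails at once if the prong pusher in the rack is shifted more than 15 mm (distance of prong_pusher from where it was at the start of the episode above 0.015 m).
It fails at once if the tweezers, gem jar, ring box or scoop is shifted more than 30 mm (distance of any of tweezers, gem_jar, ring_box, scoop from where it was at the start of the episode above 0.03 m).
It fails at once if the loupe falls or knocks on the desk (its barrel comes lower than 18 mm) (height (world z) of loupe below 0.018 m).
It also fails if it takes over 72 s, if anything falls off the work surface, if the arm or the gripper's body presses on something with over 40 N, if the wrist force passes 120 N, or if a joint passes its speed limit or range.

## Working session

There is one attempt and no reset: what is moved stays moved. The work goes in short steps, Python scripts to look and compute and a tool call to move; the robot and the scene stay as the last step left them, time stands still between calls to the robot, and variables do not carry over. Pictures are saved under pics/ and viewed, at most 10 in all, crops included, and the job is handed in when it is done.

Besides the shell and the picture viewer there is one more tool, called after "Call:" as name([rows], argument=value, ...), one row to a line, values as JSON. play_rows: Moves the arm, as the interface text tells. Its arguments: {"type":"object","properties":{"increments":{"type":"array"},"grip_force":{"type":"number"}},"required":["increments"]}

```bash
mkdir -p pics; cat > h.py <<'E'
import numpy as np, cv2
from workcell import telemetry, camera, calibration, workorder
from scipy.spatial.transform import Rotation as R
def cam(name):
    o=telemetry.get_obs(); im,d=camera(name); c=calibration(name)
    if 'rvec' in c:
        Rm=cv2.Rodrigues(np.array(c['rvec'],float))[0]; t=np.array(c['tvec'],float)
        T=np.eye(4); T[:3,:3]=Rm.T; T[:3,3]=-Rm.T@t
    else:
        B=np.eye(4); B[:3,:3]=R.from_euler('xyz',o['tcp_rot'],degrees=True).as_matrix(); B[:3,3]=o['ee_pos']
        T=B@np.array(c['hand_eye'])
    return im,d,c,T
def slopes(c,uv):
    f=210/np.tan(np.radians(c['vertical_fov'])/2)
    p=(np.atleast_2d(uv).astype(float)-[c['cx'],c['cy']])/f; s=p.copy()
    for _ in range(20): s=p/(1+c['k1']*(s**2).sum(1,keepdims=True))
    return s
def onplane(c,T,uv,z):
    s=slopes(c,uv); d=np.c_[s,np.ones(len(s))]@T[:3,:3].T; o=T[:3,3]
    return o+d*((z-o[2])/d[:,2])[:,None]
def bydepth(c,T,uv,d):
    s=slopes(c,uv); return (np.c_[s,np.ones(len(s))]*np.asarray(d)[:,None])@T[:3,:3].T+T[:3,3]
def cloud(d,c,T):
    v,u=np.mgrid[:420,:560]; P=bydepth(c,T,np.c_[u.ravel(),v.ravel()],d.ravel()); P[d.ravel()==0]=np.nan
    return P.reshape(420,560,3)
def save(n,im,box=None,s=1):
    if box: im=im[box[1]:box[3],box[0]:box[2]]
    cv2.imwrite('pics/'+n,cv2.resize(im[...,::-1],None,fx=s,fy=s,interpolation=cv2.INTER_CUBIC))
E
python3 - <<'E'
from h import *
o=telemetry.get_obs(); print(o)
for n in ('top','side'):
    im,d,c,T=cam(n); save(n+'0.png',im,s=1.42); np.savez(n+'0.npz',im=im,d=d); print(n,c,T[:3,3])
E
```

```text
{'time': 0.0, 'q': array([ 7.64340284e+01,  5.01024459e+00,  1.00328857e+01,  9.51013732e+01,
       -1.23944692e-03,  9.00010000e+01]), 'qd': array([ 0.04720967,  0.06522836,  0.00981352,  0.02277845,  0.01243451,
       -0.02883158]), 'joint_efforts': array([ 2.56530820e-04, -5.20391142e+01,  4.64804471e+01,  1.62470917e-02,
        1.49394396e-05, -2.96228876e-06]), 'ee_pos': array([0.12896288, 0.53443278, 0.24957723]), 'tcp_rot': array([-1.79921268e+02,  1.24081984e-03,  1.66433030e+02]), 'wrist_force': array([-0.92434537, -0.33595332, -0.37525857]), 'torque': array([ 0.06853786, -0.02635817,  0.07120384]), 'grasp_force': 0.0, 'opening': 0.08540415333500569}
top {'vertical_fov': 57.01334418709193, 'cx': 279.7282242292374, 'cy': 207.53350899991722, 'k1': -0.03764380604755271, 'rvec': array([ 2.14181644, -2.10731385,  0.18103045]), 'tvec': array([-0.05021426,  0.47936939,  1.00284488])} [ 0.29509609 -0.05227643  1.07154086]
side {'vertical_fov': 42.37972785433921, 'cx': 280.8996804998115, 'cy': 211.3095051797549, 'k1': -0.04471930613592875, 'rvec': array([ 0.44308711, -2.58328551,  1.46058016]), 'tvec': array([0.40533885, 0.20346902, 1.1348817 ])} [0.12152051 0.95456024 0.75346082]
```

View pics/top0.png

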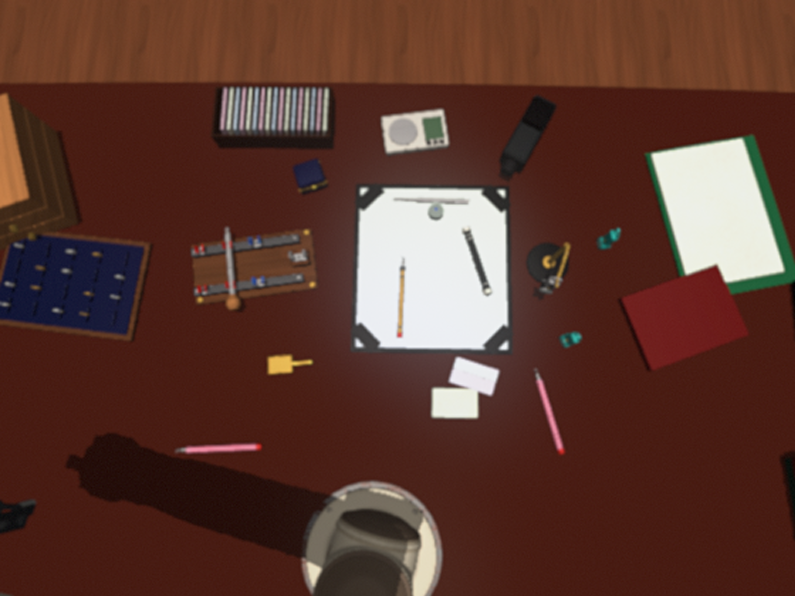

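View pics/side0.png

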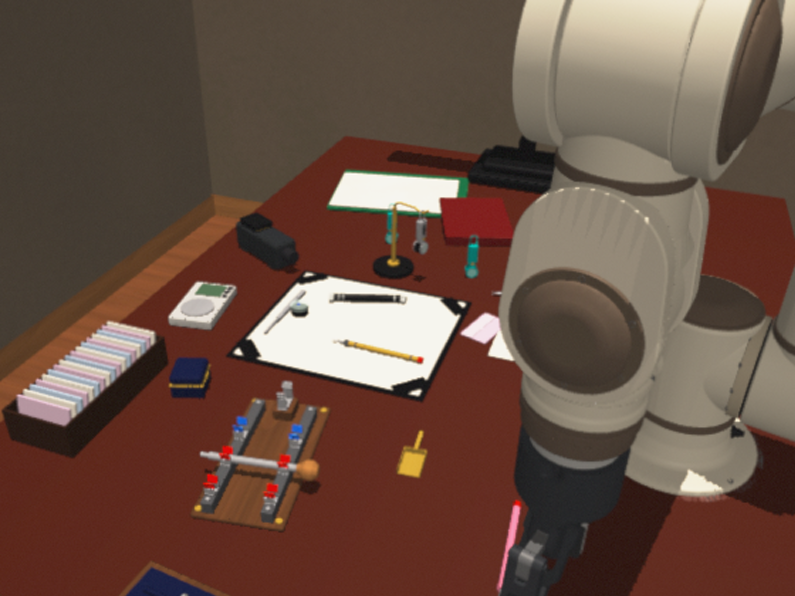

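The top view (scaled 1.42) shows the black penlight at (477,260), the brass holder at (402,297), and the rack at (255,265). In the rack, the wide clip is at (299,256), the blue large clips at (257,242)/(262,283), the pusher is in the middle pair, and the empty red pair is at (199,248)/(203,290). The stand is at (548,262) with the steel loupe at about (550,287).
Look-alikes: pink pens at (220,448) and (549,410), turquoise loupes at (608,238) and (570,339). Brass/red-cap and steel/black are the ones meant.

```bash
cat > m1.py <<'E'
from h import *
z=np.load('top0.npz'); im,d=z['im'],z['d']; c=calibration('top')
Rm=cv2.Rodrigues(np.array(c['rvec']))[0]; T=np.eye(4); T[:3,:3]=Rm.T; T[:3,3]=-Rm.T@c['tvec']
P=cloud(d,c,T); hsv=cv2.cvtColor(im,cv2.COLOR_RGB2HSV); H,S,V=[hsv[...,i].astype(int) for i in range(3)]
def comps(m,box,zp,name,amin=3):
    M=np.zeros_like(m,np.uint8); x0,y0,x1,y1=[int(b/1.42) for b in box]; M[y0:y1,x0:x1]=m[y0:y1,x0:x1]
    n,l,st,ce=cv2.connectedComponentsWithStats(M)
    for i in range(1,n):
        if st[i,4]<amin: continue
        v,u=np.nonzero(l==i); q=onplane(c,T,np.c_[u,v],zp); dz=P[l==i]
        w=q[:,:2]-q[:,:2].mean(0); e=np.linalg.svd(w,full_matrices=False)[2][0]; pr=w@e
        print(name,ce[i].round(1),st[i,4],q.mean(0).round(4),'z',np.nanmedian(dz[:,2]).round(3),np.nanmax(dz[:,2]).round(3),'ang',np.degrees(np.arctan2(e[1],e[0])).round(1),'len',np.ptp(pr).round(3), 'mid',(q[:,:2].mean(0)+e*(pr.max()+pr.min())/2).round(4))
comps(V<90,(450,215,500,305),.0115,'pen',20)
comps((S>120)&(H<30)&(V>90),(385,240,420,345),.009,'holder',20)
comps((H>105)&(H<130)&(S>120)&(V>90),(190,225,320,305),.05,'blue')
comps(((H<6)|(H>174))&(S>170)&(V>120),(188,225,320,305),.046,'red')
comps((S<60)&(V>90),(280,240,318,270),.056,'wide')
comps((S>120)&(H>12)&(H<35)&(V>120),(530,235,580,300),.15,'hook')
comps((S>60)&(H>12)&(H<35)&(V>120),(185,225,325,310),.008,'screws')
Q=P[int(225/1.42):int(310/1.42),int(525/1.42):int(580/1.42)].reshape(-1,3); Q=Q[Q[:,2]>.03]
print(len(Q)); print(Q[np.argsort(-Q[:,2])][:60:2].round(3).tolist())
E
python3 m1.py
```

```text
pen [335.7 183.8] 92 [ 0.5563 -0.1985  0.0115] z 0.019 0.023 ang -162.2 len 0.089 mid [ 0.5573 -0.1981]
blue [175.9 169.6] 7 [0.5803 0.2445 0.05  ] z 0.046 0.05 ang -164.0 len 0.008 mid [0.5803 0.2446]
blue [178.5 197.5] 8 [0.5021 0.2322 0.05  ] z 0.046 0.048 ang -175.7 len 0.008 mid [0.5021 0.2322]
red [157. 172.] 3 [0.5738 0.2976 0.046 ] z 0.045 0.045 ang -175.7 len 0.006 mid [0.5738 0.2976]
red [142.  172.3] 3 [0.5723 0.3394 0.046 ] z 0.035 0.045 ang -117.2 len 0.006 mid [0.5722 0.3392]
red [137.8 175. ] 6 [0.5646 0.3504 0.046 ] z 0.043 0.048 ang -140.3 len 0.008 mid [0.5643 0.3502]
red [158.8 199.4] 5 [0.4969 0.2869 0.046 ] z 0.045 0.047 ang -170.3 len 0.008 mid [0.4965 0.2869]
red [140.  202.8] 9 [0.4867 0.3379 0.046 ] z 0.042 0.047 ang -158.0 len 0.012 mid [0.4866 0.3379]
wide [197.3 169.3] 3 [0.58   0.1839 0.056 ] z 0.026 0.027 ang 138.9 len 0.004 mid [0.58   0.1839]
wide [201.5 169. ] 4 [0.5811 0.1725 0.056 ] z 0.026 0.028 ang -89.2 len 0.008 mid [0.5811 0.1725]
wide [209.8 180. ] 70 [0.5505 0.1482 0.056 ] z 0.029 0.057 ang 87.7 len 0.034 mid [0.5506 0.1504]
hook [396.9 182. 
[... 712 characters left out ...]
14, 0.157], [0.533, -0.331, 0.155], [0.53, -0.331, 0.155], [0.485, -0.313, 0.154], [0.521, -0.326, 0.153], [0.536, -0.332, 0.153], [0.493, -0.318, 0.153], [0.526, -0.327, 0.152], [0.518, -0.324, 0.152], [0.546, -0.335, 0.152], [0.481, -0.313, 0.152], [0.544, -0.338, 0.152], [0.524, -0.33, 0.152], [0.508, -0.322, 0.151], [0.516, -0.324, 0.151], [0.531, -0.33, 0.151], [0.547, -0.338, 0.151], [0.509, -0.324, 0.151], [0.544, -0.336, 0.151], [0.491, -0.319, 0.15], [0.549, -0.338, 0.15], [0.499, -0.319, 0.15], [0.496, -0.314, 0.149], [0.494, -0.322, 0.149], [0.501, -0.32, 0.149], [0.552, -0.339, 0.148], [0.553, -0.337, 0.148], [0.502, -0.323, 0.147], [0.507, -0.325, 0.147], [0.492, -0.325, 0.146]]
```

```bash
cat >> h.py <<'E'
def goto(p,yaw,o=None):
    "increments (mm, rotvec deg) from current pose to TCP p with tool down at yaw"
    o=o or telemetry.get_obs(); B=R.from_euler('xyz',o['tcp_rot'],degrees=True)
    G=R.from_euler('xyz',[180,0,yaw],degrees=True)
    print('goto',p,yaw,'->',(B.inv().apply(np.array(p)-o['ee_pos'])*1000).round(1).tolist(),(B.inv()*G).as_rotvec(degrees=True).round(2).tolist())
E
python3 - <<'E'
from h import *
c=calibration('wrist'); print(c)
goto([.5,.24,.26],179,None)
E
```

```text
{'vertical_fov': 67.16558159146857, 'cx': 279.7850119384045, 'cy': 211.7277674717577, 'k1': -0.06803179750787647, 'hand_eye': array([[ 3.01160665e-04, -9.57737573e-01, -2.87643270e-01,
         7.31290311e-02],
       [ 9.99999790e-01,  4.53640758e-04, -4.63449735e-04,
         1.28351230e-04],
       [ 5.74349936e-04, -2.87643070e-01,  9.57737508e-01,
        -1.23657527e-01],
       [ 0.00000000e+00,  0.00000000e+00,  0.00000000e+00,
         1.00000000e+00]])}
goto [0.5, 0.24, 0.26] 179 -> [-429.8, -199.2, -10.1] [-0.07, -0.01, -12.57]
```

```bash
python3 - <<'E'
from h import *
goto([.53,.24,.16],188.5)
E
```

```text
goto [0.53, 0.24, 0.16] 188.5 -> [-458.9, -192.1, 89.9] [-0.07, -0.01, -22.07]
```

Call:
play_rows([
  [[-459,-192,90],[0,0,-22],0],
  [[-459,-192,90],[0,0,-22],0],
  [[-459,-192,90],[0,0,-22],0],
  [[-459,-192,90],[0,0,-22],0],
  [[-459,-192,90],[0,0,-22],0],
  [[-459,-192,90],[0,0,-22],0],
  [[-459,-192,90],[0,0,-22],0],
  [[-459,-192,90],[0,0,-22],0],
  [[-459,-192,90],[0,0,-22],0],
  [[-459,-192,90],[0,0,-22],0],
  [[-459,-192,90],[0,0,-22],0],
  [[-459,-192,90],[0,0,-22],0],
  [[-459,-192,90],[0,0,-22],0],
  [[-459,-192,90],[0,0,-22],0],
  [[-459,-192,90],[0,0,-22],0],
  [[-459,-192,90],[0,0,-22],0],
])

```text
time: 1.7
ee_pos: [0.5296, 0.2412, 0.1608]
tcp_rot: [180.0, 0.0, -171.5]
wrist_force: [1.1, 0.1, 0.1]
opening: 0.0851
grasp_force: 0.0
```

```bash
python3 - <<'E'
from h import *
print(telemetry.get_obs()['q'].round(1),telemetry.get_obs()['ee_pos'])
im,d,c,T=cam('wrist'); np.savez('rack.npz',im=im,d=d,T=T); save('rack.png',im,s=1.42)
E
```

```text
[24.5  8.4  4.  85.5  0.  16. ] [0.52960448 0.24117451 0.16077978]
```

View pics/rack.png

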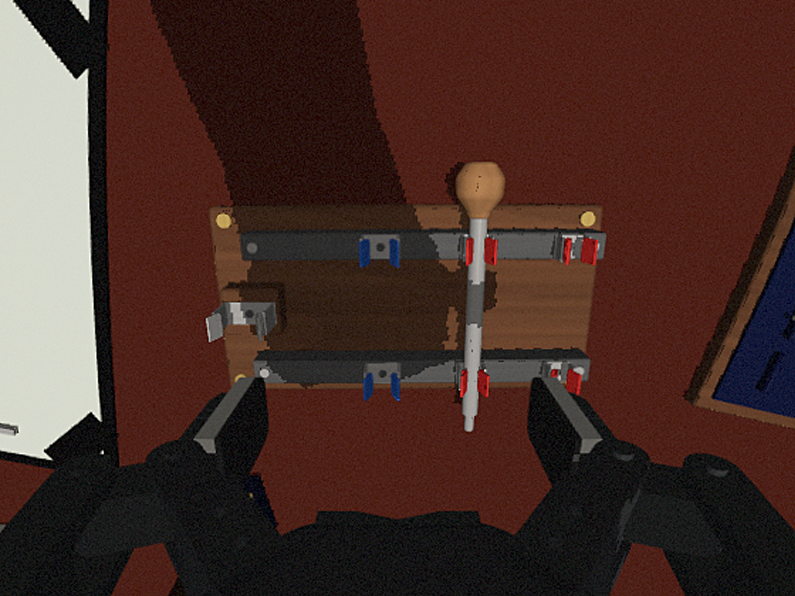

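The wrist view (1.42x) shows the blue pair at x~380, y 251/385, the pusher at x~477, the empty red pair at x~580/565, and the bare wide clip at (243,318). The rack order is confirmed: large −25, pusher 30, empty 85.

```bash
cat > m2.py <<'E'
from h import *
z=np.load('rack.npz'); im,d,T=z['im'],z['d'],z['T']; c=calibration('wrist')
P=cloud(d,c,T); hsv=cv2.cvtColor(im,cv2.COLOR_RGB2HSV); H,S,V=[hsv[...,i].astype(int) for i in range(3)]
def comps(m,name,amin=8,box=(140,140,440,285)):
    M=np.zeros(m.shape,np.uint8); M[box[1]:box[3],box[0]:box[2]]=m[box[1]:box[3],box[0]:box[2]]
    n,l,st,ce=cv2.connectedComponentsWithStats(M); out=[]
    for i in range(1,n):
        if st[i,4]<amin: continue
        q=P[l==i]; q=q[np.isfinite(q[:,0])]; zt=np.percentile(q[:,2],90); t=q[q[:,2]>zt-.004]
        print(name,(ce[i]*1.42).round(),st[i,4],'all',q.mean(0).round(4),'top',t.mean(0).round(4),'zmax',zt.round(4)); out.append((ce[i]*1.42,t.mean(0),q.mean(0)))
    return out
b=comps((H>105)&(H<130)&(S>150)&(V>50),'blue'); r=comps(((H<6)|(H>174))&(S>200)&(V>140),'red')
sc=comps((H>15)&(H<28)&(S>90)&(V>150),'screw')
m=(P[...,2]>.045)&(P[...,2]<.062); m[:, :140]=0; m[:,200:]=0
comps(m&(S<90),'wide')
E
python3 m2.py
```

```text
blue [364. 253.] 125 all [0.5042 0.219  0.0464] top [0.5042 0.2181 0.0489] zmax 0.0502
blue [394. 253.] 106 all [0.5016 0.2351 0.0479] top [0.5015 0.2357 0.0491] zmax 0.0505
blue [367. 386.] 96 all [0.5822 0.2311 0.0469] top [0.5824 0.2303 0.0487] zmax 0.0502
blue [395. 386.] 83 all [0.5801 0.2472 0.0471] top [0.5799 0.2477 0.049 ] zmax 0.0502
red [471. 247.] 19 all [0.4934 0.2764 0.0411] top [0.4896 0.2738 0.0451] zmax 0.0454
red [495. 249.] 20 all [0.4917 0.2886 0.046 ] top [0.4917 0.2886 0.046 ] zmax 0.0466
red [567. 251.] 35 all [0.4868 0.3283 0.0451] top [0.487  0.3281 0.0463] zmax 0.0472
red [595. 251.] 22 all [0.4841 0.3428 0.0462] top [0.4841 0.3428 0.0462] zmax 0.047
red [468. 256.] 27 all [0.4976 0.2749 0.0453] top [0.4975 0.2747 0.0454] zmax 0.0469
red [553. 373.] 9 all [0.5609 0.3408 0.0402] top [0.5596 0.3394 0.046 ] zmax 0.0458
red [464. 379.] 19 all [0.5712 0.2877 0.0426] top [0.5696 0.2863 0.045 ] zmax 0.0466
red [578. 388.] 16 all [0.5713 0.3616 0.0348] top [0.5664 0.3556 0.0458] zmax 0.0464
red [462. 392.] 15 all [0.5786 0.2871 0.0457] top [0.5786 0.2871 0.0457] zmax 0.0468
red [486. 392.] 10 all [0.5759 0.3015 0.0463] top [0.5759 0.3015 0.0463] zmax 0.0472
screw [587. 219.] 85 all [0.4696 0.3503 0.0093] top [0.4696 0.3503 0.0093] zmax 0.0102
screw [223. 220.] 84 all [0.504  0.129  0.0097] top [0.504  0.129  0.0097] zmax 0.0106
screw [239. 376.] 12 all [0.6082 0.1439 0.0096] top [0.6082 0.1439 0.0096] zmax 0.0101
wide [214. 326.] 198 all [0.5558 0.1421 0.0523] top [0.5565 0.1413 0.0546] zmax 0.056
wide [261. 324.] 138 all [0.5517 0.1677 0.0505] top [0.5518 0.1678 0.0553] zmax 0.0561
```

```bash
python3 - <<'E'
from h import *
goto([.53,-.14,.19],180)
E
```

```text
goto [0.53, -0.14, 0.19] 180 -> [56.0, -376.9, -29.4] [0.01, 0.03, 8.5]
```

Call:
play_rows([
  [[56,-377,-29],[0,0,8.5],0],
  [[56,-377,-29],[0,0,8.5],0],
  [[56,-377,-29],[0,0,8.5],0],
  [[56,-377,-29],[0,0,8.5],0],
  [[56,-377,-29],[0,0,8.5],0],
  [[56,-377,-29],[0,0,8.5],0],
  [[56,-377,-29],[0,0,8.5],0],
  [[56,-377,-29],[0,0,8.5],0],
  [[56,-377,-29],[0,0,8.5],0],
  [[56,-377,-29],[0,0,8.5],0],
  [[56,-377,-29],[0,0,8.5],0],
  [[56,-377,-29],[0,0,8.5],0],
])

```text
time: 2.95
ee_pos: [0.5302, -0.1396, 0.1893]
tcp_rot: [180.0, 0.0, -180.0]
wrist_force: [-0.0, 0.9, -0.5]
opening: 0.0855
grasp_force: 0.0
```

```bash
cat > m3.py <<'E'
from h import *
im,d,c,T=cam('wrist'); save('pad.png',im,s=1.42)
P=cloud(d,c,T); hsv=cv2.cvtColor(im,cv2.COLOR_RGB2HSV); H,S,V=[hsv[...,i].astype(int) for i in range(3)]
def comps(m,name,zp,amin=150):
    n,l,st,ce=cv2.connectedComponentsWithStats(m.astype(np.uint8))
    for i in range(1,n):
        if st[i,4]<amin: continue
        v,u=np.nonzero(l==i); q=onplane(c,T,np.c_[u,v],zp)[:,:2]
        (cx,cy),(w,h),a=cv2.minAreaRect((q*1000).astype(np.float32)); D=P[l==i]
        k=q-q.mean(0); e=np.linalg.svd(k,full_matrices=False)[2][0]; e*=np.sign(e[0])
        print(name,(ce[i]*1.42).round(),st[i,4],'mid',[round(cx,1),round(cy,1)],'size',round(w),round(h),'yaw',np.degrees(np.arctan2(e[1],e[0])).round(2),'z',np.nanpercentile(D[:,2],95).round(4),'ctr(depth)',np.nanmean(D,0).round(4))
inpad=(P[...,2]<.035)&(P[...,0]>.42)&(P[...,0]<.66)&(P[...,1]<-.03)&(P[...,1]>-.27)
comps(inpad&(S>90)&(H>8)&(H<35)&(V>60),'brass',.011)
comps(inpad&((H<8)|(H>172))&(S>120),'redcap',.011,30)
comps(inpad&(V<75)&(P[...,2]>.008),'dark',.0135,100)
comps(inpad&(P[...,2]>.0115)&(P[...,1]<-.15),'tall',.0135,150)
E
python3 m3.py
```

```text
brass [537. 187.] 1070 mid [472.3, -47.9] size 10 98 yaw -1.76 z 0.0148 ctr(depth) [ 0.47   -0.0484  0.0129]
redcap [216. 243.] 605 mid [517.7, -263.7] size 193 4 yaw 0.02 z 0.0019 ctr(depth) [ 5.113e-01 -2.681e-01  4.000e-04]
dark [288. 238.] 158 mid [503.1, -213.4] size 11 15 yaw -67.11 z 0.0196 ctr(depth) [ 0.5028 -0.2122  0.0175]
dark [315. 309.] 1319 mid [555.2, -196.4] size 96 15 yaw 18.2 z 0.0197 ctr(depth) [ 0.5522 -0.1961  0.0173]
dark [428. 423.] 166 mid [646.0, -115.6] size 16 30 yaw -83.05 z 0.0211 ctr(depth) [ 0.6437 -0.1163  0.0148]
tall [315. 308.] 2111 mid [557.4, -195.7] size 147 17 yaw 17.83 z 0.0197 ctr(depth) [ 0.5525 -0.1964  0.0173]
```

View pics/pad.png

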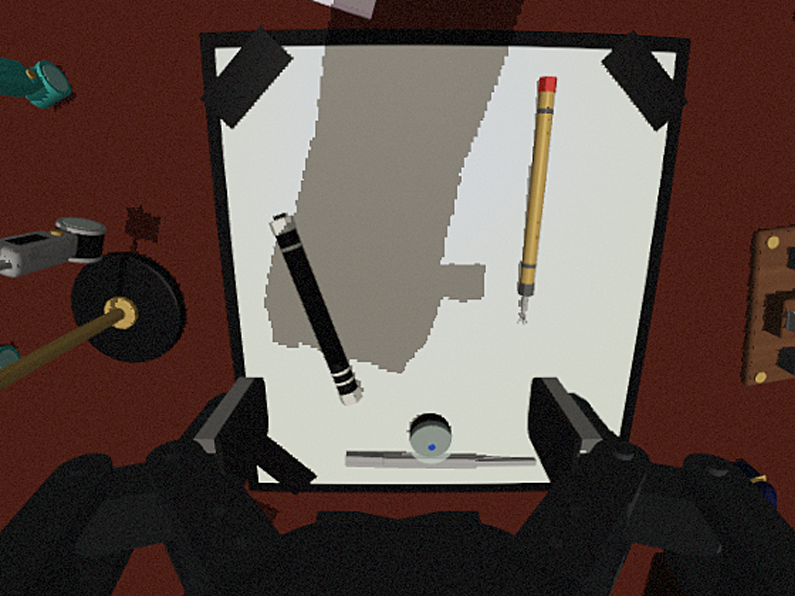

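The pad view shows the penlight (278,220)→(350,398), with its mid at (315,308). The holder has its red cap at (548,77) and its collar end at (526,295), and is brass rather than pink. The steel loupe with black barrel is left of the pad, and the turquoise ones lie apart.

```bash
python3 - <<'E'
from h import *
im,d,c,T=cam('wrist')
q=onplane(c,T,np.array([[548,77],[526,295],[537,187],[547,110],[528,265]])/1.42,.011); print(q.round(4))
for a,b in((0,1),(3,4)):
    print((q[a]+q[b])/2,np.degrees(np.arctan2(*(q[b]-q[a])[[1,0]])),np.linalg.norm(q[b]-q[a]))
q=onplane(c,T,np.array([[283,216],[352,401]])/1.42,.0125); print(q.mean(0),np.degrees(np.arctan2(*(q[1]-q[0])[[1,0]])),np.linalg.norm(q[1]-q[0]))
goto([.4705,-.0484,.075],178.2); goto([.4705,-.0484,.024],178.2)
E
```

```text
[[ 0.4018 -0.0457  0.011 ]
 [ 0.5435 -0.0492  0.011 ]
 [ 0.4694 -0.0476  0.011 ]
 [ 0.4214 -0.0448  0.011 ]
 [ 0.522  -0.0495  0.011 ]]
[ 0.4726441  -0.04741042  0.011     ] -1.414926824211882 0.14176778470475537
[ 0.4716937  -0.04718591  0.011     ] -2.669553043257963 0.10067966555132922
[ 0.55734776 -0.19472983  0.0125    ] 17.023589352465617 0.14389256755590782
goto [0.4705, -0.0484, 0.075] 178.2 -> [59.6, 91.4, 114.3] [0.0, 0.0, 1.82]
goto [0.4705, -0.0484, 0.024] 178.2 -> [59.6, 91.4, 165.3] [0.0, 0.0, 1.82]
```

Call:
play_rows([
  [[57.5,92,100],[0,0,1.8],0.3],
  [[57.5,92,100],[0,0,1.8],0.3],
  [[57.5,92,100],[0,0,1.8],0.3],
  [[57.5,92,130],[0,0,1.8],0.4],
  [[57.5,92,150],[0,0,1.8],0.4],
  [[57.5,92,166],[0,0,1.8],0.4],
  [[57.5,92,166],[0,0,1.8],0.4],
  [[57.5,92,166],[0,0,1.8],0.7],
  [[57.5,92,166],[0,0,1.8],1],
  [[57.5,92,166],[0,0,1.8],1],
  [[57.5,92,166],[0,0,1.8],1],
  [[57.5,92,166],[0,0,1.8],1],
  [[57.5,92,166],[0,0,1.8],1],
  [[57.5,92,166],[0,0,1.8],1],
  [[57.5,92,166],[0,0,1.8],1],
], grip_force=80)

```text
time: 4.55
ee_pos: [0.4733, -0.0488, 0.0244]
tcp_rot: [-180.0, 0.1, 178.1]
wrist_force: [-2.7, 0.5, 6.5]
opening: 0.0063
grasp_force: 78.6
```

```bash
python3 - <<'E'
from h import *
o=telemetry.get_obs(); print(o['ee_pos'],o['opening'],o['grasp_force'],o['wrist_force'])
goto([.5252,.3417,.12],188.8)
E
```

```text
[ 0.47332853 -0.04881075  0.02443409] 0.006349444499660998 78.6211109161377 [-2.73141944  0.53662693  6.5349555 ]
goto [0.5252, 0.3417, 0.12] 188.8 -> [-39.3, 392.0, -95.5] [-0.01, 0.1, -10.67]
```

Call:
play_rows([
  [[0,0,-15],[0,0,0],1],
  [[0,0,-30],[0,0,0],1],
  [[0,0,-50],[0,0,0],1],
  [[0,0,-50],[0,0,0],1],
])

```text
time: 4.95
ee_pos: [0.4741, -0.049, 0.0759]
tcp_rot: [-180.0, 0.2, 178.1]
wrist_force: [1.1, -0.4, -1.0]
opening: 0.0061
grasp_force: 78.7
```

```bash
python3 - <<'E'
from h import *
o=telemetry.get_obs(); print(o['ee_pos'],o['opening'],o['grasp_force'],o['wrist_force'])
im,d,c,T=cam('wrist'); im2,_,_,_=cam('side'); a=im[0:420,150:410]; b=cv2.resize(im2[130:340,130:390],(390,315))
save('held.png',np.hstack([cv2.resize(a,(390,630))[:315*2],np.vstack([b,b*0])])[:600])
P=cloud(d,c,T); hsv=cv2.cvtColor(im,cv2.COLOR_RGB2HSV); H,S,V=[hsv[...,i].astype(int) for i in range(3)]
m=(S>90)&(H>8)&(H<35)&(V>60)&(abs(P[...,1]+.048)<.03)&(abs(P[...,0]-.47)<.1)&(P[...,2]>.03); q=P[m]
A=np.c_[q[:,0],np.ones(len(q))]; print(len(q),np.linalg.lstsq(A,q[:,2],rcond=None)[0],np.linalg.lstsq(A,q[:,1],rcond=None)[0],q[:,0].min(),q[:,0].max(),np.percentile(q[:,2],[5,50,95]))
E
```

```text
[ 0.47407266 -0.04896202  0.07591181] 0.006077798547463468 78.67854237556458 [ 1.11576969 -0.43835327 -0.99129744]
3737 [0.0083642  0.06084646] [-0.03094036 -0.03422955] 0.41097011093010105 0.5271584184074954 [0.06261811 0.06482326 0.06610854]
```

View pics/held.png

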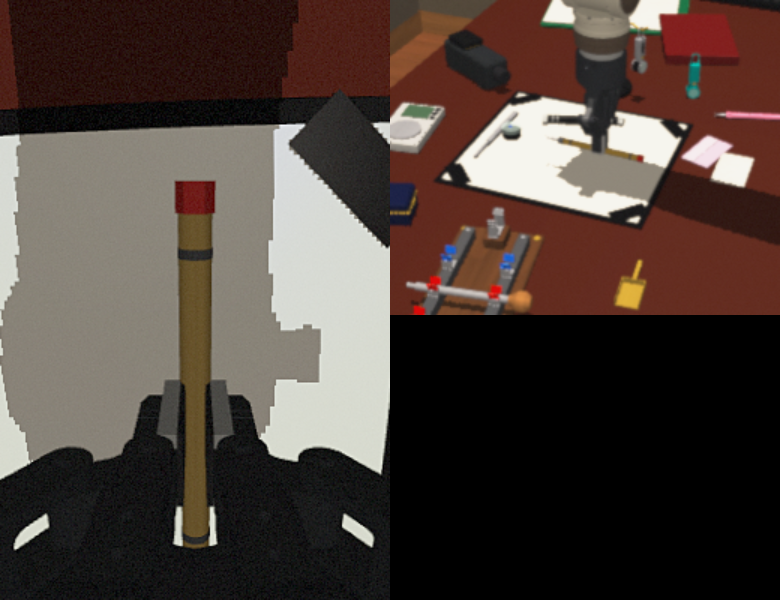

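The holder is gripped level and centred, with its axis about 15 mm ahead of the TCP. Carrying it to above the empty pair.

```bash
python3 - <<'E'
from h import *
goto([.5265,.3417,.10],188.8)
E
```

```text
goto [0.5265, 0.3417, 0.1] 188.8 -> [-40.9, 392.0, -26.7] [-0.01, 0.04, -10.67]
```

Call:
play_rows([
  [[0,40,-27],[0,0,0],1],
  [[-41,392,-27],[0,0,-10.7],1],
  [[-41,392,-27],[0,0,-10.7],1],
  [[-41,392,-27],[0,0,-10.7],1],
  [[-41,392,-27],[0,0,-10.7],1],
  [[-41,392,-27],[0,0,-10.7],1],
  [[-41,392,-27],[0,0,-10.7],1],
  [[-41,392,-27],[0,0,-10.7],1],
  [[-41,392,-27],[0,0,-10.7],1],
  [[-41,392,-27],[0,0,-10.7],1],
  [[-41,392,-27],[0,0,-10.7],1],
  [[-41,392,-27],[0,0,-10.7],1],
  [[-41,392,-27],[0,0,-10.7],1],
])

```text
time: 6.35
ee_pos: [0.5266, 0.3405, 0.1006]
tcp_rot: [180.0, 0.0, -171.3]
wrist_force: [0.2, 1.0, -0.4]
opening: 0.0063
grasp_force: 78.8
```

```bash
python3 - <<'E'
from h import *
im,d,c,T=cam('wrist')
goto([.5265,.3417,.0475],188.8)
P=cloud(d,c,T); hsv=cv2.cvtColor(im,cv2.COLOR_RGB2HSV); H,S,V=[hsv[...,i].astype(int) for i in range(3)]
m=(S>90)&(H>8)&(H<35)&(V>60)&(abs(P[...,1]-.34)<.05)&(abs(P[...,0]-.52)<.1)&(P[...,2]>.065); q=P[m]
u=np.radians(8.8); X=(q[:,:2]-[.5252,.3417])@np.array([[np.cos(u),-np.sin(u)],[np.sin(u),np.cos(u)]])
A=np.c_[X[:,0],np.ones(len(q))]; print(len(q),'z',np.linalg.lstsq(A,q[:,2],rcond=None)[0],'y',np.linalg.lstsq(A,X[:,1],rcond=None)[0],X[:,0].min(),X[:,0].max())
m=((H<6)|(H>174))&(S>200)&(V>110)&(P[...,2]>.038)&(P[...,2]<.052); n,l,st,ce=cv2.connectedComponentsWithStats(m.astype(np.uint8))
for i in range(1,n):
    if st[i,4]>12:
        q=np.nanmean(P[l==i],0); print(ce[i].round(),st[i,4],q.round(4),((q[:2]-[.5252,.3417])@np.array([[np.cos(u),-np.sin(u)],[np.sin(u),np.cos(u)]])).round(4))
E
```

```text
goto [0.5265, 0.3417, 0.0475] 188.8 -> [0.0, 1.0, 53.2] [0.01, 0.03, -0.05]
3917 z [0.00608328 0.08955861] y [ 0.00241591 -0.00149646] -0.061929299720448576 0.05614494636589616
```

Call:
play_rows([
  [[0,1.2,15],[0,0,0],1],
  [[0,1.2,28],[0,0,0],1],
  [[0,1.2,34],[0,0,0],1],
  [[0,1.2,38],[0,0,0],1],
  [[0,1.2,41],[0,0,0],1],
  [[0,1.2,44],[0,0,0],1],
  [[0,1.2,47],[0,0,0],1],
  [[0,1.2,50],[0,0,0],1],
  [[0,1.2,53],[0,0,0],1],
  [[0,1.2,53.5],[0,0,0],1],
  [[0,1.2,53.5],[0,0,0],1],
])

```text
time: 7.5
ee_pos: [0.5269, 0.3428, 0.0483]
tcp_rot: [180.0, 0.1, -171.2]
wrist_force: [-1.2, -5.2, 10.8]
opening: 0.0061
grasp_force: 79.8
```

```bash
cat > m4.py <<'E'
from h import *
o=telemetry.get_obs(); print(o['ee_pos'],o['wrist_force'],o['opening'])
im,d,c,T=cam('wrist'); P=cloud(d,c,T); hsv=cv2.cvtColor(im,cv2.COLOR_RGB2HSV); H,S,V=[hsv[...,i].astype(int) for i in range(3)]
u=np.radians(8.8); M=np.array([[np.cos(u),-np.sin(u)],[np.sin(u),np.cos(u)]]); X=(P[...,:2]-[.5252,.3417])@M
m=(S>90)&(H>8)&(H<35)&(V>60)&(abs(X[...,1])<.012)&(abs(X[...,0])<.1)&(P[...,2]>.03); q=P[m]; x=X[m]
A=np.c_[x[:,0],np.ones(len(q))]; print(len(q),'z',np.linalg.lstsq(A,q[:,2],rcond=None)[0],'z95',np.percentile(q[:,2],[50,95]),'y',np.linalg.lstsq(A,x[:,1],rcond=None)[0],x[:,0].min(),x[:,0].max())
E
python3 m4.py
```

```text
[0.52685007 0.34279524 0.04827556] [-1.23970071 -5.24323094 10.83062691] 0.006147151016981669
3622 z [0.0087842 0.0374521] z95 [0.0372948  0.03855682] y [0.00299737 0.0006262 ] -0.06125433134628199 0.05571316053451354
```

Call:
play_rows([
  [[0,-0.8,1],[0,0,0],1],
  [[0,-0.8,1.5],[0,0,0],1],
  [[0,-0.8,1.5],[0,0,0],1],
])

```text
time: 7.85
ee_pos: [0.5269, 0.3427, 0.0482]
tcp_rot: [179.9, 0.2, -171.2]
wrist_force: [-5.3, -3.6, 17.7]
opening: 0.0059
grasp_force: 80.7
```

```bash
python3 m4.py
```

```text
[0.52690282 0.34272817 0.04815377] [-5.25300519 -3.58896592 17.69036469] 0.005887871305943082
3615 z [0.00879558 0.0374043 ] z95 [0.03722987 0.0385194 ] y [0.00372881 0.00059396] -0.06121744558663637 0.055688691793105635
```

Call:
play_rows([
  [[0,0,0],[0,0,0],0.65],
  [[0,0,0],[0,0,0],0.65],
  [[0,0,0],[0,0,0],0.65],
  [[0,0,0],[0,0,0],0.65],
  [[0,0,-20],[0,0,0],0.65],
  [[0,0,-60],[0,0,0],0.65],
  [[0,0,-100],[0,0,0],0.5],
  [[0,0,-110],[0,0,0],0.4],
])

```text
time: 8.7
ee_pos: [0.5276, 0.3429, 0.1602]
tcp_rot: [179.9, 0.3, -171.2]
wrist_force: [0.5, 0.2, -0.4]
opening: 0.0513
grasp_force: 0.0
```

```bash
python3 m4.py; python3 - <<'E'
from h import *
goto([.556,-.196,.10],197.5)
E
```

```text
[0.52758913 0.34294699 0.16022499] [ 0.54150521  0.22870907 -0.43916362] 0.05125824277693016
1451 z [0.00208464 0.03692139] z95 [0.0371253  0.03865491] y [0.00044101 0.00028851] -0.061365459754475146 0.06372200196997838
goto [0.556, -0.196, 0.1] 197.5 -> [55.0, -537.1, 58.1] [0.12, 0.32, -8.67]
```

Call:
play_rows([
  [[55,-537,58],[0.1,0.3,-8.7],0.4],
  [[55,-537,58],[0.1,0.3,-8.7],0.4],
  [[55,-537,58],[0.1,0.3,-8.7],0.4],
  [[55,-537,58],[0.1,0.3,-8.7],0.4],
  [[55,-537,58],[0.1,0.3,-8.7],0.4],
  [[55,-537,58],[0.1,0.3,-8.7],0.4],
  [[55,-537,58],[0.1,0.3,-8.7],0.4],
  [[55,-537,58],[0.1,0.3,-8.7],0.4],
  [[55,-537,58],[0.1,0.3,-8.7],0.4],
  [[55,-537,58],[0.1,0.3,-8.7],0.4],
  [[55,-537,58],[0.1,0.3,-8.7],0.4],
  [[55,-537,58],[0.1,0.3,-8.7],0.4],
  [[55,-537,58],[0.1,0.3,-8.7],0.4],
  [[55,-537,58],[0.1,0.3,-8.7],0.4],
  [[55,-537,58],[0.1,0.3,-8.7],0.4],
  [[55,-537,58],[0.1,0.3,-8.7],0.4],
])

```text
time: 10.35
ee_pos: [0.5547, -0.1958, 0.0974]
tcp_rot: [-179.9, -0.3, -162.4]
wrist_force: [-0.5, -0.7, 0.0]
opening: 0.0509
grasp_force: 0.0
```

```bash
python3 - <<'E'
from h import *
o=telemetry.get_obs(); print(o['ee_pos'],o['q'].round(1))
goto([.5555,-.1955,.0245],197.5)
E
```

```text
[ 0.55467844 -0.19582971  0.09742511] [-19.3  10.1  -1.2  78.9  -0.2 -37. ]
goto [0.5555, -0.1955, 0.0245] 197.5 -> [-1.3, 0.2, 72.9] [-0.08, -0.29, 0.13]
```

Call:
play_rows([
  [[-1,0,30],[0,-0.2,0],0.5],
  [[-1,0,55],[0,-0.2,0],0.5],
  [[-1,0,73],[0,-0.2,0],0.5],
  [[-1,0,73],[0,-0.2,0],0.5],
  [[-1,0,73],[0,-0.2,0],1],
  [[-1,0,73],[0,-0.2,0],1],
  [[-1,0,73],[0,-0.2,0],1],
  [[-1,0,73],[0,-0.2,0],1],
  [[-1,0,73],[0,-0.2,0],1],
  [[-1,0,73],[0,-0.2,0],1],
  [[-1,0,73],[0,-0.2,0],1],
  [[-1,0,40],[0,-0.2,0],1],
  [[-1,0,0],[0,-0.2,0],1],
  [[-1,0,0],[0,-0.2,0],1],
], grip_force=80)

```text
time: 11.75
ee_pos: [0.5577, -0.1976, 0.1029]
tcp_rot: [-179.6, 0.3, -162.5]
wrist_force: [0.2, 0.8, -0.2]
opening: 0.0117
grasp_force: 78.4
```

```bash
python3 - <<'E'
from h import *
im,d,c,T=cam('wrist'); o=telemetry.get_obs(); print(o['opening'],o['ee_pos'])
P=cloud(d,c,T); B=R.from_euler('xyz',o['tcp_rot'],degrees=True).as_matrix(); X=(P-o['ee_pos'])@B
m=(X[...,2]<.03)&(X[...,2]>-.02)&(abs(X[...,1])<.012)&(X[...,0]>.02)&(X[...,0]<.11); q=X[m]
A=np.c_[q[:,0],np.ones(len(q))]; print(len(q),'toolz',np.linalg.lstsq(A,q[:,2],rcond=None)[0],'y',np.linalg.lstsq(A,q[:,1],rcond=None)[0],q[:,0].min(),q[:,0].max(),np.percentile(q[:,2],[5,50,95]))
goto([.5420,.2330,.105],188.8)
E
```

```text
0.011490000719673722 [ 0.55688053 -0.19724724  0.10017059]
4029 toolz [0.01812355 0.00435316] y [-0.00863108 -0.00064903] 0.020016809108097378 0.07095333122277496 [0.00293044 0.00461821 0.0091672 ]
goto [0.542, 0.233, 0.105] 188.8 -> [-115.4, 414.7, -6.4] [-0.25, 0.14, 8.73]
```

Call:
play_rows([
  [[-115,415,-6],[-0.2,0.1,8.7],1],
  [[-115,415,-6],[-0.2,0.1,8.7],1],
  [[-115,415,-6],[-0.2,0.1,8.7],1],
  [[-115,415,-6],[-0.2,0.1,8.7],1],
  [[-115,415,-6],[-0.2,0.1,8.7],1],
  [[-115,415,-6],[-0.2,0.1,8.7],1],
  [[-115,415,-6],[-0.2,0.1,8.7],1],
  [[-115,415,-6],[-0.2,0.1,8.7],1],
  [[-115,415,-6],[-0.2,0.1,8.7],1],
  [[-115,415,-6],[-0.2,0.1,8.7],1],
  [[-115,415,-6],[-0.2,0.1,8.7],1],
  [[-115,415,-6],[-0.2,0.1,8.7],1],
  [[-115,415,-6],[-0.2,0.1,8.7],1],
  [[-115,415,-6],[-0.2,0.1,8.7],1],
])

```text
time: 13.2
ee_pos: [0.5403, 0.2327, 0.1025]
tcp_rot: [179.9, -0.2, -171.3]
wrist_force: [0.5, 0.1, 0.1]
opening: 0.0116
grasp_force: 78.5
```

```bash
cat > m5.py <<'E'
from h import *
o=telemetry.get_obs(); print(o['ee_pos'],o['wrist_force'],o['opening'])
im,d,c,T=cam('wrist'); P=cloud(d,c,T)
hsv=cv2.cvtColor(im,cv2.COLOR_RGB2HSV); S,V=hsv[...,1],hsv[...,2]
u=np.radians(8.8); M=np.array([[np.cos(u),-np.sin(u)],[np.sin(u),np.cos(u)]]); X=(P[...,:2]-[.5420,.2330])@M
m=(abs(X[...,1])<.013)&(X[...,0]>-.08)&(X[...,0]<-.049)&(P[...,2]>.035); q=P[m]; x=X[m]
A=np.c_[x[:,0],np.ones(len(q))]; print(len(q),'z',np.linalg.lstsq(A,q[:,2],rcond=None)[0],'z95',np.percentile(q[:,2],[50,95]),'y',np.linalg.lstsq(A,x[:,1],rcond=None)[0],'xmin',x[:,0].min(),'ymid',(x[:,1].min()+x[:,1].max())/2)
E
python3 m5.py; python3 - <<'E'
from h import *
goto([.5420,.2335,.0475],188.8)
E
```

```text
[0.54026711 0.23265892 0.10248858] [0.54957086 0.07704841 0.05220889] 0.011629380197286638
2109 z [0.06129737 0.09848406] z95 [0.09544537 0.09721088] y [ 6.67134988e-03 -6.53554411e-05] xmin -0.0734787803183487 ymid -0.0005222132427828569
goto [0.542, 0.2335, 0.0475] 188.8 -> [-2.0, 0.3, 55.1] [0.1, -0.2, -0.05]
```

Call:
play_rows([
  [[-2,0.5,15],[0,-0.2,0],1],
  [[-2,0.5,30],[0,-0.2,0],1],
  [[-2,0.5,36],[0,-0.2,0],1],
  [[-2,0.5,40],[0,-0.2,0],1],
  [[-2,0.5,43],[0,-0.2,0],1],
  [[-2,0.5,46],[0,-0.2,0],1],
  [[-2,0.5,49],[0,-0.2,0],1],
  [[-2,0.5,52],[0,-0.2,0],1],
  [[-2,0.5,54.5],[0,-0.2,0],1],
  [[-2,0.5,55.5],[0,-0.2,0],1],
  [[-2,0.5,55.5],[0,-0.2,0],1],
])

```text
time: 14.35
ee_pos: [0.5423, 0.2343, 0.0489]
tcp_rot: [179.9, 0.1, -171.2]
wrist_force: [-2.8, -6.6, 13.6]
opening: 0.0119
grasp_force: 80.3
```

```bash
python3 m5.py
```

```text
[0.54226719 0.23426907 0.04885999] [-2.78900554 -6.63490198 13.58656952] 0.011857168198115114
1933 z [0.05653457 0.04445799] z95 [0.04179404 0.04352239] y [0.00420703 0.0011148 ] xmin -0.07120983149076354 ymid 0.000892938509084232
```

Call:
play_rows([
  [[0,-0.8,1],[0,0,0],1],
  [[0,-0.8,2],[0,0,0],1],
  [[0,-0.8,2],[0,0,0],1],
])

```text
time: 14.7
ee_pos: [0.5423, 0.2342, 0.0487]
tcp_rot: [179.8, 0.2, -171.2]
wrist_force: [-9.9, -5.1, 26.8]
opening: 0.0117
grasp_force: 81.5
```

```bash
python3 m5.py
```

```text
[0.54234446 0.23417247 0.04870764] [-9.86893859 -5.13173067 26.84681517] 0.011663533730873667
1941 z [0.0647211  0.04483775] z95 [0.04163658 0.04345388] y [0.00190881 0.0008792 ] xmin -0.07114467742183533 ymid 0.0007798793964652558
```

Call:
play_rows([
  [[0,0,0],[0,0,0],0.6],
  [[0,0,0],[0,0,0],0.6],
  [[0,0,0],[0,0,0],0.6],
  [[0,0,0],[0,0,0],0.6],
  [[0,0,-20],[0,0,0],0.6],
  [[0,0,-60],[0,0,0],0.6],
  [[0,0,-100],[0,0,0],0.5],
  [[0,0,-130],[0,0,0],0.4],
  [[0,0,-130],[0,0,0],0.4],
])

```text
time: 15.65
ee_pos: [0.5435, 0.2343, 0.1797]
tcp_rot: [179.8, 0.4, -171.2]
wrist_force: [-0.1, -0.2, -0.3]
opening: 0.0515
grasp_force: 0.0
```

```bash
python3 m5.py; python3 - <<'E'
from h import *
goto([.44,-.305,.22],161)
E
```

```text
[0.54345409 0.23430859 0.17974498] [-0.14821429 -0.15499386 -0.30874425] 0.05153961920180238
503 z [0.05452032 0.04450692] z95 [0.041967   0.04374211] y [0.02009481 0.00146783] xmin -0.07087464393232107 ymid 6.903793720385368e-06
goto [0.44, -0.305, 0.22] 161 -> [184.3, -516.7, -45.0] [0.21, 0.15, 27.84]
```

```bash
python3 - <<'E'
from h import *
goto([.50,-.321,.24],161)
E
```

```text
goto [0.5, -0.321, 0.24] 161 -> [127.4, -541.7, -64.9] [0.21, 0.15, 27.84]
```

Call:
play_rows([
  [[127,-542,-65],[0.2,0.15,27.8],0.3],
  [[127,-542,-65],[0.2,0.15,27.8],0.3],
  [[127,-542,-65],[0.2,0.15,27.8],0.3],
  [[127,-542,-65],[0.2,0.15,27.8],0.3],
  [[127,-542,-65],[0.2,0.15,27.8],0.3],
  [[127,-542,-65],[0.2,0.15,27.8],0.3],
  [[127,-542,-65],[0.2,0.15,27.8],0.3],
  [[127,-542,-65],[0.2,0.15,27.8],0.3],
  [[127,-542,-65],[0.2,0.15,27.8],0.3],
  [[127,-542,-65],[0.2,0.15,27.8],0.3],
  [[127,-542,-65],[0.2,0.15,27.8],0.3],
  [[127,-542,-65],[0.2,0.15,27.8],0.3],
  [[127,-542,-65],[0.2,0.15,27.8],0.3],
  [[127,-542,-65],[0.2,0.15,27.8],0.3],
  [[127,-542,-65],[0.2,0.15,27.8],0.3],
  [[127,-542,-65],[0.2,0.15,27.8],0.3],
  [[127,-542,-65],[0.2,0.15,27.8],0.3],
])

```text
time: 17.4
ee_pos: [0.5, -0.3206, 0.2392]
tcp_rot: [-179.9, -0.1, 161.1]
wrist_force: [0.8, 1.1, -0.1]
opening: 0.0597
grasp_force: 0.0
```

```bash
python3 - <<'E'
from h import *
o=telemetry.get_obs(); im,d,c,T=cam('wrist'); np.savez('loupe.npz',im=im,d=d,T=T,p=o['ee_pos'],r=o['tcp_rot']); save('loupe.png',im,s=1.42)
print(o['ee_pos'],o['tcp_rot'],o['q'].round(1))
E
```

```text
[ 0.49997029 -0.3206001   0.23923063] [-1.79855985e+02 -1.37860134e-01  1.61114654e+02] [-32.6  11.   15.6  94.7  -0.2 -13.7]
```

View pics/loupe.png

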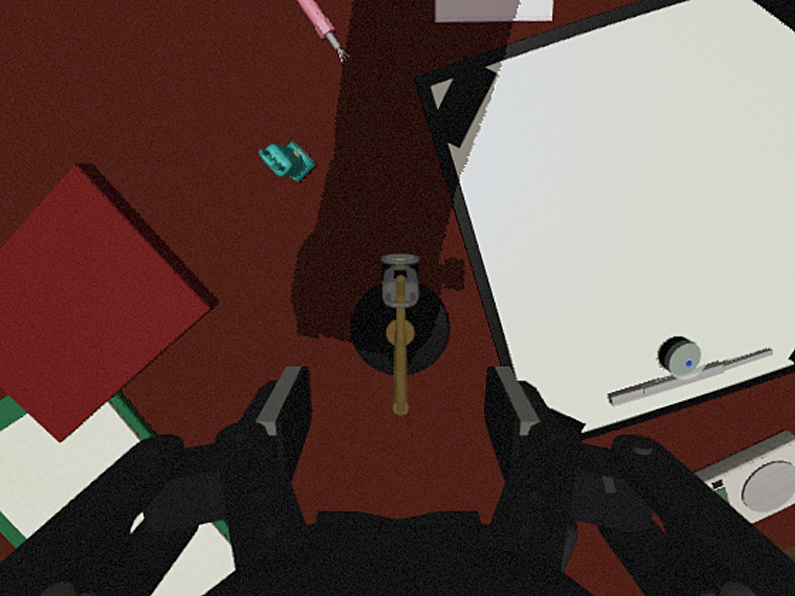

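The view shows the steel loupe with its black/grey barrel hanging on the brass hook at (400,280), with the hook wire vertical at x≈400, aligned with the tool. The turquoise one is apart at (288,160) and not meant.

```bash
python3 - <<'E'
from h import *
z=np.load('loupe.npz'); im,d,T=z['im'],z['d'],z['T']; c=calibration('wrist'); P=cloud(d,c,T)
B=R.from_euler('xyz',z['r'],degrees=True).as_matrix(); X=(P-z['p'])@B
hsv=cv2.cvtColor(im,cv2.COLOR_RGB2HSV); H,S,V=[hsv[...,i].astype(int) for i in range(3)]
k=np.zeros(H.shape,bool); k[175:300,260:305]=1
h=k&(P[...,2]>.142)&(S>90); q=X[h]; A=np.c_[q[:,0],np.ones(len(q))]
print('hook',len(q),'x',q[:,0].min(),q[:,0].max(),'y',np.linalg.lstsq(A,q[:,1],rcond=None)[0])
n=q[q[:,0].argsort()]; 
for s in np.array_split(n,10): print(s.mean(0).round(4), (z['p'][2]-s[:,2].mean()).round(4))
for a,b in((.105,.133),(.06,.105),(.133,.15)):
    l=k&(P[...,2]>a)&(P[...,2]<b)&(S<80); q=X[l]
    if len(q): print('loupe',a,b,len(q),q.mean(0).round(4),'x',q[:,0].min().round(4),q[:,0].max().round(4),'y',q[:,1].min().round(4),q[:,1].max().round(4), np.polyfit(q[:,1],q[:,0],1) )
E
```

```text
hook 557 x -0.0557834028440075 0.023448508911210888 y [-0.00123113  0.00126991]
[-0.0494  0.0013  0.0893] 0.1499
[-0.0402  0.0014  0.0874] 0.1518
[-0.0325  0.0013  0.0874] 0.1519
[-0.025   0.0013  0.0875] 0.1518
[-0.0176  0.0013  0.0874] 0.1519
[-0.0105  0.0012  0.0876] 0.1516
[-0.0039  0.0013  0.0893] 0.1499
[0.0026 0.0013 0.0912] 0.148
[0.012  0.0013 0.0906] 0.1487
[0.02   0.0012 0.0855] 0.1538
loupe 0.105 0.133 348 [0.0105 0.0012 0.114 ] x 0.0021 0.0144 y -0.0087 0.0111 [-0.00797205  0.01050596]
loupe 0.06 0.105 268 [0.0146 0.0015 0.1565] x -0.0014 0.0168 y -0.0102 0.0135 [-0.04428386  0.0146264 ]
loupe 0.133 0.15 79 [0.0079 0.0011 0.0947] x 0.0062 0.0088 y -0.0065 0.0088 [0.00918984 0.00789265]
```

Call:
play_rows([
  [[7.7,1.2,0],[0,0,0],0.3],
  [[7.7,1.2,40],[0,0,0],0.3],
  [[7.7,1.2,80],[0,0,0],0.3],
  [[7.7,1.2,110],[0,0,0],0.3],
  [[7.7,1.2,122.5],[0,0,0],0.3],
  [[7.7,1.2,122.5],[0,0,0],0.5],
  [[7.7,1.2,122.5],[0,0,0],0.6],
  [[7.7,1.2,122.5],[0,0,0],0.65],
  [[7.7,1.2,122.5],[0,0,0],0.7],
  [[7.7,1.2,122.5],[0,0,0],0.75],
  [[7.7,1.2,122.5],[0,0,0],0.8],
  [[7.7,1.2,122.5],[0,0,0],1],
  [[7.7,1.2,122.5],[0,0,0],1],
  [[7.7,1.2,122.5],[0,0,0],1],
], grip_force=70)

```text
time: 18.85
ee_pos: [0.4927, -0.3183, 0.1171]
tcp_rot: [-179.9, -0.1, 161.0]
wrist_force: [0.5, 0.7, 5.5]
opening: 0.0191
grasp_force: 68.2
```

Call:
play_rows([
  [[0,0,-4],[0,0,0],1],
  [[0,0,-8],[0,0,0],1],
  [[0,0,-11],[0,0,0],1],
  [[0,0,-11],[0,0,0],1],
  [[10,0,-11],[0,0,0],1],
  [[25,0,-11],[0,0,0],1],
  [[40,0,-11],[0,0,0],1],
  [[60,0,-11],[0,0,0],1],
  [[65,0,-11],[0,0,0],1],
  [[65,0,-11],[0,0,0],1],
  [[65,0,-30],[0,0,0],1],
  [[65,0,-40],[0,0,0],1],
])

```text
time: 20.05
ee_pos: [0.4317, -0.2973, 0.1578]
tcp_rot: [-179.8, -0.1, 161.0]
wrist_force: [0.9, -0.1, 0.4]
opening: 0.0187
grasp_force: 68.3
```

```bash
python3 - <<'E'
from h import *
o=telemetry.get_obs(); print(o['ee_pos'],o['opening'],o['grasp_force'],o['wrist_force'])
im,d,c,T=cam('wrist'); P=cloud(d,c,T); save('hold_l.png',im[60:420,160:400],s=1.6)
B=R.from_euler('xyz',o['tcp_rot'],degrees=True).as_matrix(); X=(P-o['ee_pos'])@B
m=(X[...,2]>.02)&(X[...,2]<.062)&(abs(X[...,1])<.03)&(X[...,0]>-.01)&(X[...,0]<.03); q=X[m]
print(len(q),q.min(0),q.max(0),q.mean(0))
goto([.5542,.1540,.16],188.8)
E
```

```text
[ 0.43167998 -0.29726619  0.15781445] 0.018738500201513252 68.30521702766418 [ 0.90895428 -0.14297904  0.43756741]
1257 [-0.00150044 -0.01235988  0.0200311 ] [0.01254289 0.01170346 0.05711155] [ 0.00937616 -0.00013124  0.03741659]
goto [0.5542, 0.154, 0.16] 188.8 -> [31.3, 466.7, -2.2] [-0.19, -0.02, -27.76]
```

View pics/hold_l.png

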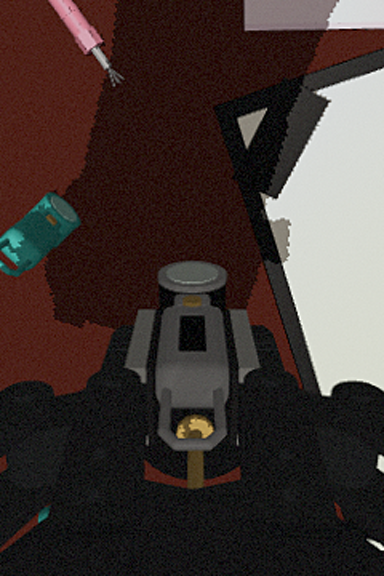

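The loupe is held upright and is clear of the hook. Carrying it to the wide clip.

Call:
play_rows([
  [[0,40,-2],[0,0,0],1],
  [[28,467,-2],[-0.2,0,-27.8],1],
  [[28,467,-2],[-0.2,0,-27.8],1],
  [[28,467,-2],[-0.2,0,-27.8],1],
  [[28,467,-2],[-0.2,0,-27.8],1],
  [[28,467,-2],[-0.2,0,-27.8],1],
  [[28,467,-2],[-0.2,0,-27.8],1],
  [[28,467,-2],[-0.2,0,-27.8],1],
  [[28,467,-2],[-0.2,0,-27.8],1],
  [[28,467,-2],[-0.2,0,-27.8],1],
  [[28,467,-2],[-0.2,0,-27.8],1],
  [[28,467,-2],[-0.2,0,-27.8],1],
  [[28,467,-2],[-0.2,0,-27.8],1],
  [[28,467,-2],[-0.2,0,-27.8],1],
  [[28,467,-2],[-0.2,0,-27.8],1],
  [[28,467,-2],[-0.2,0,-27.8],1],
])

```text
time: 21.7
ee_pos: [0.5564, 0.1531, 0.1579]
tcp_rot: [179.9, -0.1, -171.2]
wrist_force: [0.3, -0.2, -0.5]
opening: 0.0188
grasp_force: 68.5
```

```bash
python3 - <<'E'
from h import *
o=telemetry.get_obs(); print(o['ee_pos'],o['tcp_rot'],o['opening'])
goto([.5572,.1543,.083],188.8)
E
```

```text
[0.5563936  0.15309572 0.15786218] [ 1.79864134e+02 -1.35582189e-01 -1.71228616e+02] 0.01881924748251073
goto [0.5572, 0.1543, 0.083] 188.8 -> [-1.2, 0.9, 74.9] [0.14, -0.14, -0.03]
```

Call:
play_rows([
  [[-1,1,20],[0,0,0],1],
  [[-1,1,40],[0,0,0],1],
  [[-1,1,50],[0,0,0],1],
  [[-1,1,55],[0,0,0],1],
  [[-1,1,59],[0,0,0],1],
  [[-1,1,62],[0,0,0],1],
  [[-1,1,65],[0,0,0],1],
  [[-1,1,68],[0,0,0],1],
  [[-1,1,71],[0,0,0],1],
  [[-1,1,74],[0,0,0],1],
  [[-1,1,75],[0,0,0],1],
  [[-1,1,75],[0,0,0],1],
])

```text
time: 22.9
ee_pos: [0.5573, 0.155, 0.0851]
tcp_rot: [179.9, -0.0, -171.2]
wrist_force: [-7.0, -3.5, 20.7]
opening: 0.0191
grasp_force: 71.5
```

Call:
play_rows([
  [[0,-0.5,1],[0,0,0],1],
  [[0,-0.5,1],[0,0,0],1],
])

```text
time: 23.1
ee_pos: [0.5573, 0.1549, 0.085]
tcp_rot: [179.8, 0.0, -171.2]
wrist_force: [-7.4, -2.9, 27.4]
opening: 0.0187
grasp_force: 72.4
```

```bash
python3 - <<'E'
from h import *
o=telemetry.get_obs(); print(o['ee_pos'],o['wrist_force'],o['opening'])
for n in('wrist','side'):
    im,d,c,T=cam(n); P=cloud(d,c,T); u=np.radians(8.8); M=np.array([[np.cos(u),-np.sin(u)],[np.sin(u),np.cos(u)]]); X=(P[...,:2]-[.5542,.1540])@M
    if n=='wrist':
        for a,b in((.024,.04),(.04,.054),(.054,.075),(.09,.13)):
            m=(abs(X[...,1])<.016)&(abs(X[...,0])<.02)&(P[...,2]>a)&(P[...,2]<b)
            if m.sum(): q=np.c_[X[m],P[m][:,2]]; print(a,b,m.sum(),q.min(0).round(4),q.max(0).round(4),q.mean(0).round(4))
        a=im[100:420,160:400]
    else: b=im[200:420,120:280]
save('seat.png',np.hstack([cv2.resize(a,(420,560)),cv2.resize(b,(380,560))]))
E
```

```text
[0.55732785 0.15486176 0.08499547] [-7.41720531 -2.90929196 27.43071393] 0.018725187929606788
0.024 0.04 998 [-0.0151 -0.0159  0.024 ] [0.001 0.016 0.04 ] [-0.0099 -0.      0.0287]
0.04 0.054 954 [-0.0094 -0.0154  0.0401] [0.0029 0.0155 0.054 ] [-0.0059  0.0001  0.0482]
0.054 0.075 848 [-0.0083 -0.0157  0.0541] [-0.0014  0.016   0.075 ] [-0.0054  0.0002  0.0662]
0.09 0.13 4687 [-0.0128 -0.016   0.09  ] [0.0156 0.016  0.1299] [-1.700e-03  1.000e-04  1.048e-01]
```

View pics/seat.png

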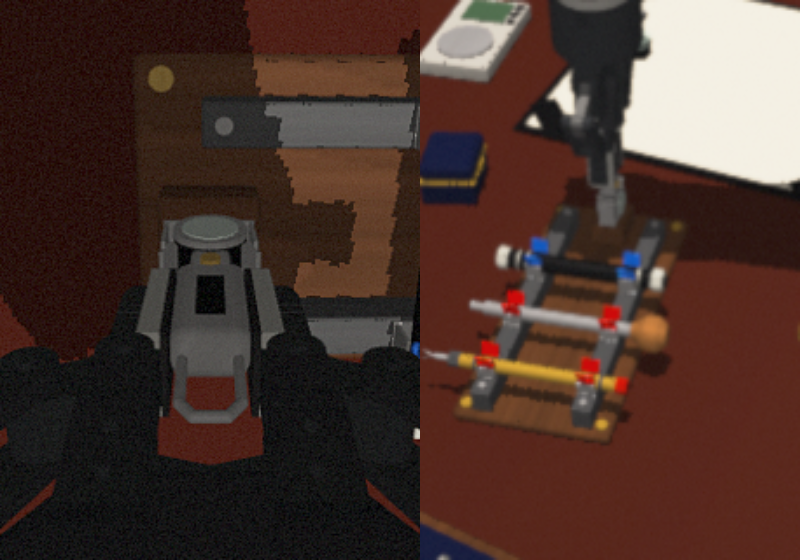

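The picture shows the barrel between the wide clip's leaves, the handle upright, and the penlight and holder in their clips. The force rises with no further motion, so it has bottomed. Releasing.

Call:
play_rows([
  [[0,0,-0.5],[0,0,0],0.7],
  [[0,0,-0.5],[0,0,0],0.6],
  [[0,0,-0.5],[0,0,0],0.55],
  [[0,0,-0.5],[0,0,0],0.55],
  [[0,0,-0.5],[0,0,0],0.55],
  [[0,0,-30],[0,0,0],0.55],
  [[0,0,-70],[0,0,0],0.55],
  [[0,0,-110],[0,0,0],0.55],
  [[0,0,-130],[0,0,0],0.55],
  [[0,0,-130],[0,0,0],0.55],
])

```text
time: 24.2
ee_pos: [0.5586, 0.1546, 0.2152]
tcp_rot: [179.8, 0.1, -171.2]
wrist_force: [-0.4, -0.1, 0.2]
opening: 0.0381
grasp_force: 0.0
```

```bash
python3 - <<'E'
from h import *
o=telemetry.get_obs(); print(o['ee_pos'],o['wrist_force'],o['opening'])
im,d,c,T=cam('wrist'); P=cloud(d,c,T); u=np.radians(8.8); M=np.array([[np.cos(u),-np.sin(u)],[np.sin(u),np.cos(u)]]); X=(P[...,:2]-[.5542,.1540])@M
for a,b in((.046,.0535),(.085,.102),(.105,.125)):
    m=(abs(X[...,1])<.018)&(abs(X[...,0])<.02)&(P[...,2]>a)&(P[...,2]<b)
    if m.sum(): q=np.c_[X[m],P[m][:,2]]; print(a,b,m.sum(),q.min(0).round(4),q.max(0).round(4),q.mean(0).round(4),np.percentile(q[:,2],[50,95]).round(4))
im2,_,_,_=cam('side'); save('fin.png',np.hstack([cv2.resize(im[60:420,120:480],(420,420)),cv2.resize(im2[200:400,110:290],(378,420))]))
E
```

```text
[0.55855957 0.15463667 0.2151547 ] [-0.37238815 -0.05653927  0.24633416] 0.03809858775859745
0.046 0.0535 214 [-0.0083 -0.0154  0.046 ] [0.007  0.0147 0.0535] [-0.004  -0.0002  0.0499] [0.0502 0.053 ]
0.085 0.102 399 [-0.0054 -0.0101  0.0851] [0.0074 0.0094 0.101 ] [-0.0006 -0.0004  0.0956] [0.0969 0.0989]
0.105 0.125 88 [ 0.0003 -0.0081  0.1052] [0.0031 0.0072 0.1197] [ 0.0016 -0.0005  0.115 ] [0.1164 0.1189]
```

View pics/fin.png

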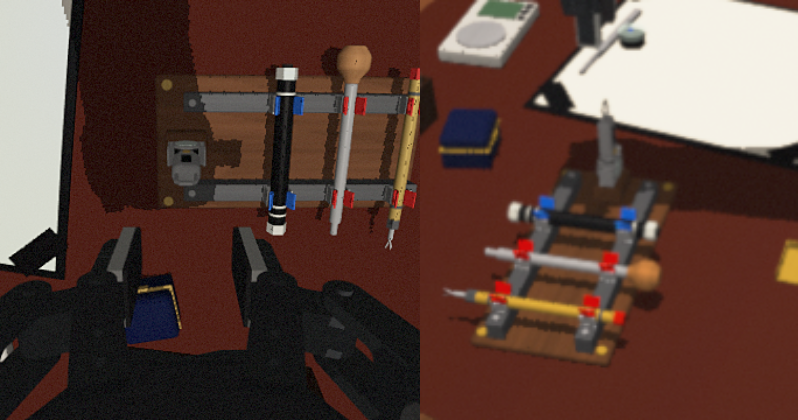

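The final view shows the loupe upright in the wide clip (handle top about 98 mm, bail top about 118 mm, so the barrel is at 40 mm) and both instruments seated. Nothing is touched by the robot.

```bash
python3 -c "
from workcell import workorder; print(workorder.job_done())"
```

```text
the job is handed in; nothing more can be done
None
```

The penlight, stone holder and loupe are all snapped home in their clips and released, and the job was handed in at about 24 s; the hand-in call gave no verdict.

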